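# Set the thumbscrew of the specimen fixture

### The arm

A 6-joint arm with a two-finger parallel gripper is mounted at the origin on a cart in front of the work surface, level with it; the furniture and walls round the work are solid. World frame = base frame: x ahead of the robot, y to its left, z up, the work surface at z = 0. Lengths are in m, angles in degrees, forces in N, time in s.
With the tool pointing down it reaches from about 0.35 to 0.875 m from the base axis. Payload 4.2 kg.
Tool frame: the origin (TCP) lies on the centre line of the jaws, within the pads' length; the fingertips stand 22 mm ahead of it and the grasp point (between the pads) lies 3 mm ahead of it (r.tcp_to_tips is the distance from the TCP to the fingertips, in m); z points along the fingers, y is the line along which they close (so a half turn about z gives the same grasp; the last joint's range is limited). The gripper opens to 87 mm and grips with 3 to 60 N. Pads are 19 mm wide; open, the fingers measure 117 mm over their backs; the gripper's body (75 mm by 190 mm) begins 51 mm behind the grasp point.
Start: joints at [84.259, 22.042, 0.453, 0, -68.411, -14.817], TCP at [0.219, 0.585, 0.245] pointing down, gripper open.
Joint ranges: [-179.83, 179.83], [-69.29, 118.12], [-61.27, 80.66], [-181.25, 117.63], [-171.15, -9.14], [-177.46, 177.46]. Speed limits (degrees/s): [159.86, 159.86, 180, 180, 180, 180].

### API

Orientations are given as a 3x3 rotation matrix whose columns are the frame's x, y, z axes.
In Python, from station import r gives the robot as it stands.
- The arm moves only by the tool apply_moves, never from a script. Its argument "plan" is a list of rows, each an object with "grip": the opening, from 0 (shut) to 1 (fully open); "offset": the shift along the tool's x, y, z in cm, a list of three; "spin": the turn about the tool's z in rad. A call has 1 to 5 rows; each row is the pose to reach, as a shift and turn from the pose commanded when the call began, along the tool's axes at that moment; what a row does not reach only later rows make up. A row lasts 1/10 s, in which the tool goes at most 50 mm and 8.59 degrees, less where a joint would pass 70% of its speed; a pose out of reach is approached as far as the arm can. A call with a gripper value outside its range is refused whole. The fingers move at their own pace and stop on an object; the grip force is fixed at half the most. Time passes only in rows, so rows that repeat a pose let the fingers close. It gives the time, the measured TCP pose, the force, the opening and the grip force at its end, in the units of the state.
- r.sense(): the state, without advancing time (a new reading comes with each control period).
- r.capture(name): name is "scene" or "top" or "wrist"; returns a dict with "img" (400x640x3 uint8, blue, green, red), "depth" (400x640 float32, m along the optical axis (not along the pixel's ray), 0 where there is no reading), "mtx" (3x3 intrinsics, pixels), "R" (3x3) and "t" (3): a world point X has camera coordinates R X + t. Camera axes: x right, y down, z forward; pixel columns grow to the right and rows downward; lengths in m; the calibration is good to about 2 mm. A picture is of the moment at which its call begins.
- r.finish_job(): hands the job in; it is judged then, once.
The state is a dict: "time_s": time; "joints": joint angles; "joint_velocities": joint speeds; "effort": joint torques, N m; "tcp_pos": TCP position; "ee_rot": TCP orientation; "wrist_force": force on the tool from outside, world axes, zero at the start; "moment": the same for the moment, N m; "gripper_width": opening from 0.0 (shut) to 1.0 (fully open); "gripper_force": force on a finger pad.
Only numpy, scipy, OpenCV 4.12 (cv2) and the standard library are available. Lean on these libraries where they do the work, as an engineer would, in place of code of your own. Each camera call takes 0.05 s, during which the arm holds its last target. There are 200 camera calls.

### The job

The carriage of the specimen fixture has been loaded: push it fully home under the bridge by its red handle. Then turn the thumbscrew on top of the bridge clockwise until it seats, back it off a quarter turn, and finish while still gripping the thumbscrew there so that it cannot creep. The carriage must stay home, and the loose things standing round the fixture must be left where they are.

Things in the scene. Friction and masses are not known exactly. Their poses are not given: they have to be found in the camera images.
- fixture: Fixture fixed on the worktop: grey base plate 104 (x) by 145 mm (y from -78 to +68), with an aluminium bridge over it (96 mm along x, 34 mm along y, top 69 mm above the worktop, brass boss to 74 mm) carrying the thumbscrew. Origin on the worktop, under the thumbscrew's axis. z up; the carriage comes out towards -y and goes home towards +y.
- carriage (a joint): How far the carriage stands out, in m: 0 = fully home at its stop, 0.065 = fully out. It stays where left (friction 2 N). The carriage is an aluminium slide 62 mm wide and 138 mm long, 13 to 23 mm above the worktop, with a round steel specimen holder (53 mm across, 19 mm high) fixed on it and an upright red handle plate near its -y end.
- carriage_handle (a point): Point on the centre line of the carriage's red handle plate, 63 mm above the worktop. The plate is 40 mm wide (fixture x), 10 mm thick (fixture y), reaching from 21 to 69 mm above the worktop; at home its centre lies 92 mm from the thumbscrew's axis towards fixture -y. Axes as those of the fixture.
- thumbscrew (a joint): Angle of the thumbscrew, in rad: 0 = seated (a firm stop), growing as it is backed off, counterclockwise from above; a quarter turn is 1.571; the thread ends at 3.5. It starts 0.6 to 1.25 off its seat. It turns with about 0.06 N m of friction, stays where it is left, and does not noticeably rise or sink as it turns.
- thumbscrew_grip (a point): Centre of the screw's wing, on its vertical axis, 107 mm above the worktop. The wing is an upright black bar 46 mm long, 10 mm thick, 28 mm high (93 to 121 mm up), white mark on top at its +x end; under it a stem 9 mm across on a collar 20 mm across (top 81 mm up). Turns with the screw: x along the bar, y across its thickness, z up. At joint 0 its x is along the fixture's x.
- linen_tester: Bystander: small black folding magnifier, 37x33x43 mm, standing on the worktop to the left of the fixture. Origin at the centre of its underside.
- spare_holder: Bystander: spare round steel specimen holder, 53 mm across, 19 mm high, on the worktop to the left of the fixture. Origin at the centre of its underside.
- glue_stick: Bystander: upright glue stick, red and yellow, 27 mm across, 91 mm high, on the worktop to the right of the fixture. Origin at the centre of its underside.

How it is judged:
By the outcome, as a careful person would: the job done as asked, in the order asked, and still so for the second after the job is handed in, while the arm keeps its last pose, push and grip.
It also fails if it takes over 54 s, if anything falls off the work surface, if the arm or the gripper's body presses on something with over 40 N, if the wrist force passes 120 N, or if a joint passes its speed limit or range.

## Working session

There is one attempt and no reset: what is moved stays moved. The work goes in short steps, Python scripts to look and compute and a tool call to move; the robot and the scene stay as the last step left them, time stands still between calls to the robot, and variables do not carry over. Pictures are saved under pics/ and viewed, at most 10 in all, crops included, and the job is handed in when it is done.

Besides the shell and the picture viewer there is one more tool, called after "Call:" by a JSON object that holds its "api" and its "payload". apply_moves: Moves the arm, as the interface text tells. Its arguments: {"type":"object","properties":{"plan":{"type":"array"}},"required":["plan"]}

```bash
mkdir -p pics; python3 - <<'E'
from station import r
import cv2,numpy as np
s=r.sense();print(s['time_s'],s['tcp_pos'],s['ee_rot'],s['gripper_width'],s['wrist_force'])
for n in['scene','top']:
    c=r.capture(n);cv2.imwrite(f'pics/{n}0.png',c['img']);np.savez(f'{n}0.npz',**c)
    print(n,c['mtx'].tolist(),(-c['R'].T@c['t']).round(3))
E
```

```text
0.0 [0.21926822 0.58468958 0.24345912] [[ 9.36255126e-01 -3.51320229e-01 -6.59882147e-04]
 [-3.51320832e-01 -9.36252841e-01 -2.07138983e-03]
 [ 1.09904615e-04  2.17117969e-03 -9.99997637e-01]] 0.9966562054436852 [-0.55320493 -0.70260944 -0.52486312]
scene [[388.99470420506316, 0.0, 313.7615991592664], [0.0, 388.99470420506316, 201.0229674836872], [0.0, 0.0, 1.0]] [-0.193 -0.489  0.71 ]
top [[413.29423131069666, 0.0, 316.041860059841], [0.0, 413.29423131069666, 200.1895413250423], [0.0, 0.0, 1.0]] [ 0.399 -0.01   1.004]
```

View pics/top0.png

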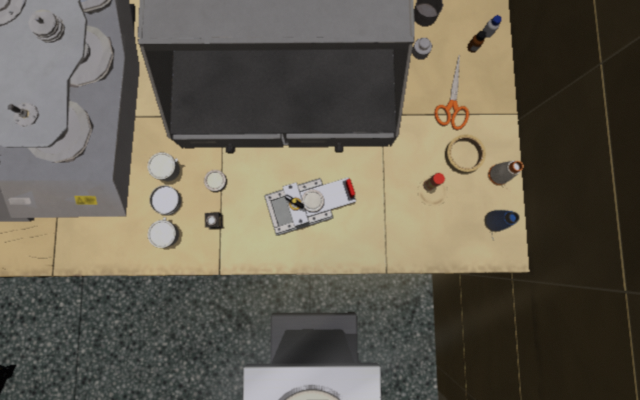

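View pics/scene0.png

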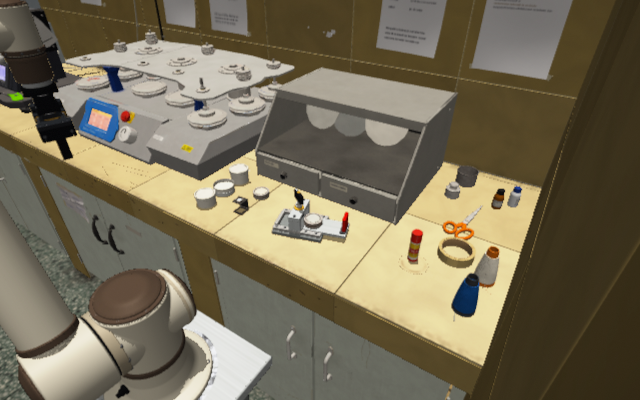

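The top view shows the fixture with the handle at about (350,188), the wing at about (294,203) and the bridge around it. The linen tester is at (213,220), the spare holder at (215,181), the glue stick at (437,180), and the hood lies behind x≈140 px. The scene view agrees.

```bash
cat > h.py <<'E'
import numpy as np,cv2
def ray(c,u,v,z):
    o=-c['R'].T@c['t']; d=c['R'].T@np.linalg.inv(c['mtx'])@np.array([u,v,1.]); return o+d*(z-o[2])/d[2]
def pt(c,u,v):
    return c['R'].T@(np.linalg.inv(c['mtx'])@np.array([u,v,1.])*c['depth'][int(v),int(u)]-c['t'])
def red(c):
    h=cv2.cvtColor(c['img'],cv2.COLOR_BGR2HSV); return (((h[...,0]<8)|(h[...,0]>172))&(h[...,1]>150)&(h[...,2]>70)).astype(np.uint8)
E
python3 - <<'E'
from h import *
c=np.load('top0.npz');m=red(c)
n,l,st,ce=cv2.connectedComponentsWithStats(m)
for i in range(1,n):
    if st[i,4]>15: print(st[i],ce[i],ray(c,*ce[i],.069).round(4),pt(c,*ce[i]).round(4),cv2.minAreaRect(np.argwhere(l==i)[:,::-1].astype(np.float32)))
for p in [(213,220),(215,181),(437,180),(200,140),(380,137),(380,145),(294,203)]: print(p,pt(c,*p).round(3))
cv2.imwrite('pics/crop.png',cv2.resize(c['img'][165:245,255:365],None,fx=7,fy=7,interpolation=cv2.INTER_CUBIC))
E
```

```text
[432 173  13  12 105] [437.94285714 178.44761905] [ 0.5778 -0.2932  0.069 ] [ 0.5739 -0.2871  0.0893] ((438.0, 178.5), (10.60660171508789, 10.60660171508789), 45.0)
[347 179   8  17  72] [350.31944444 187.33333333] [ 0.5586 -0.0911  0.069 ] [ 0.5586 -0.0911  0.0687] ((350.25, 187.24998474121094), (16.443843841552734, 4.110960960388184), 71.56505584716797)
(213, 220) [0.489 0.23  0.038]
(215, 181) [0.585 0.232 0.019]
(437, 180) [ 0.57  -0.284  0.09 ]
(200, 140) [0.67  0.254 0.08 ]
(380, 137) [ 0.668 -0.158  0.099]
(380, 145) [ 0.668 -0.168  0.033]
(294, 203) [0.517 0.036 0.119]
```

View pics/crop.png

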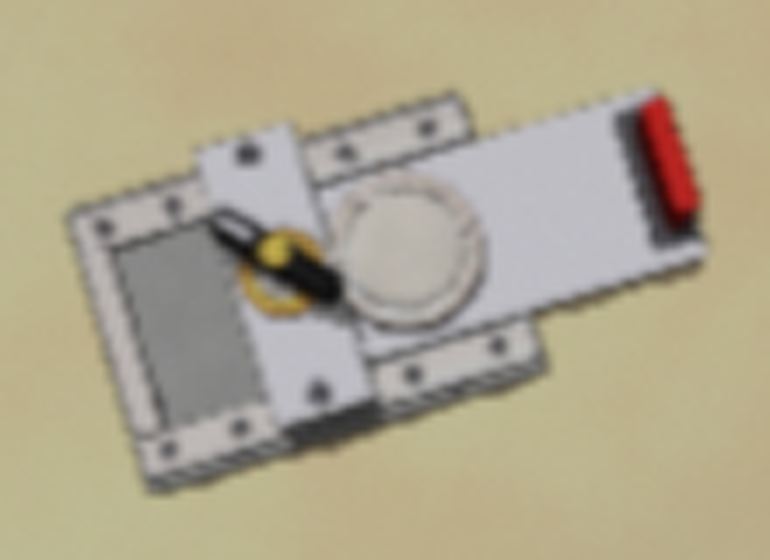

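```bash
cat >> h.py <<'E'
def toolshift(s,target):  # cm in tool axes
    return (100*s['ee_rot'].T@(np.array(target)-s['tcp_pos'])).round(2) if hasattr(s['ee_rot'],'T') else (100*np.array(s['ee_rot']).T@(np.array(target)-np.array(s['tcp_pos']))).round(2)
E
python3 - <<'E'
from station import r
from h import *
c=np.load('top0.npz')
P=lambda a,b:(255+(a)/7,165+(b)/7)
a=ray(c,*P(247,153),.069);b=ray(c,*P(320,392),.069)
w1=ray(c,*P(218,217),.121);w2=ray(c,*P(332,293),.121)
m=(a+b)/2;yaw=np.arctan2(*(a-b)[1::-1]);print('bridge',m,np.linalg.norm(a-b),np.degrees(yaw))
print('wing',(w1+w2)/2,np.linalg.norm(w1-w2),np.degrees(np.arctan2(*(w1-w2)[1::-1])))
h=np.array([.5586,-.0911,.069]);y=np.array([-np.sin(yaw),np.cos(yaw),0]);x=np.array([np.cos(yaw),np.sin(yaw),0])
print('handle in fixture',(h-m)@x,(h-m)@y)
s=r.sense()
p=h-y*.045;p[2]=.12;q=p.copy();q[2]=.072
print('pre',p,toolshift(s,p),toolshift(s,q),'ydir tool',(s['ee_rot'].T@y).round(3))
E
```

```text
bridge [0.52135277 0.03476067 0.069     ] 0.08222058497358306 16.774589761389226
wing [0.51983849 0.03483799 0.121     ] 0.04246172177450492 55.764895752423385
handle in fixture -0.0006620294488645049 -0.13125481625125177
pre [ 0.57158732 -0.13418514  0.12      ] [58.24 54.91 12.47] [58.24 54.9  17.27] ydir tool [-0.607 -0.795 -0.002]
```

Call:
{"api": "apply_moves", "payload": {"plan": [{"grip": 0,"offset": [14.5,13.7,0],"spin": 0},{"grip": 0,"offset": [14.5,13.7,0],"spin": 0},{"grip": 0,"offset": [14.5,13.7,0],"spin": 0},{"grip": 0,"offset": [14.5,13.7,0],"spin": 0}]}}

```text
time_s: 0.5
tcp_pos: [0.3074, 0.4039, 0.2441]
ee_rot: [[0.937, -0.351, -0.0], [-0.351, -0.937, -0.001], [-0.0, 0.001, -1.0]]
wrist_force: [0.3, 0.2, -0.1]
gripper_width: 0.718
gripper_force: 0.0
```

Call:
{"api": "apply_moves", "payload": {"plan": [{"grip": 0,"offset": [14.5,13.7,0],"spin": 0},{"grip": 0,"offset": [14.5,13.7,0],"spin": 0},{"grip": 0,"offset": [14.5,13.7,0],"spin": 0},{"grip": 0,"offset": [14.5,13.7,0],"spin": 0}]}}

```text
time_s: 0.9
tcp_pos: [0.3949, 0.2247, 0.2445]
ee_rot: [[0.937, -0.351, -0.0], [-0.351, -0.937, 0.0], [-0.0, 0.0, -1.0]]
wrist_force: [1.2, 0.7, 0.9]
gripper_width: 0.355
gripper_force: 0.0
```

Call:
{"api": "apply_moves", "payload": {"plan": [{"grip": 0,"offset": [14.5,13.7,0],"spin": 0},{"grip": 0,"offset": [14.5,13.7,0],"spin": 0},{"grip": 0,"offset": [14.5,13.7,0],"spin": 0},{"grip": 0,"offset": [14.5,13.7,0],"spin": 0}]}}

```text
time_s: 1.3
tcp_pos: [0.4827, 0.0456, 0.2445]
ee_rot: [[0.936, -0.351, -0.0], [-0.351, -0.936, 0.0], [-0.0, -0.0, -1.0]]
wrist_force: [1.2, 1.1, 0.4]
gripper_width: 0.029
gripper_force: 0.0
```

Call:
{"api": "apply_moves", "payload": {"plan": [{"grip": 0,"offset": [14.7,13.8,0],"spin": 0},{"grip": 0,"offset": [14.7,13.8,0],"spin": 0},{"grip": 0,"offset": [14.7,13.8,0],"spin": 0},{"grip": 0,"offset": [14.7,13.8,0],"spin": 0},{"grip": 0,"offset": [14.7,13.8,0],"spin": 0}]}}

```text
time_s: 1.8
tcp_pos: [0.5729, -0.1378, 0.243]
ee_rot: [[0.934, -0.357, -0.002], [-0.357, -0.934, -0.001], [-0.001, 0.001, -1.0]]
wrist_force: [-1.4, -0.0, -0.5]
gripper_width: 0.004
gripper_force: 0.0
```

Call:
{"api": "apply_moves", "payload": {"plan": [{"grip": 0,"offset": [0,0,5],"spin": 0},{"grip": 0,"offset": [0,0,10],"spin": 0},{"grip": 0,"offset": [0,0,14],"spin": 0},{"grip": 0,"offset": [0,0,17.2],"spin": 0},{"grip": 0,"offset": [0,0,17.2],"spin": 0}]}}

```text
time_s: 2.3
tcp_pos: [0.5675, -0.1326, 0.0676]
ee_rot: [[0.936, -0.352, -0.012], [-0.352, -0.936, 0.001], [-0.011, 0.004, -1.0]]
wrist_force: [-0.1, 0.5, -0.7]
gripper_width: 0.004
gripper_force: 0.0
```

```bash
python3 - <<'E'
from station import r
from h import *
s=r.sense();print(s['time_s'],s['tcp_pos'],s['wrist_force'])
for n in['scene','wrist','top']:
    c=r.capture(n);np.savez(f'{n}1.npz',**c)
    if n=='scene': a=cv2.resize(c['img'][170:270,230:390],(640,400))
    if n=='wrist': b=c['img']
cv2.imwrite('pics/1.png',cv2.resize(np.vstack([a,b]),(480,600)))
E
```

```text
2.3 [ 0.56747253 -0.13263644  0.06757056] [-0.0596522   0.50989947 -0.69617603]
```

View pics/1.png

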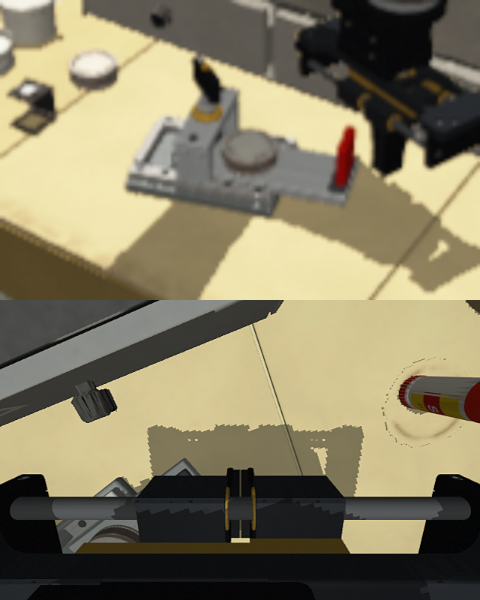

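The scene view shows the closed fingers just beyond the red handle at about (345,157). The wrist view shows them clear of the hood and the glue stick. Pushing along fixture +y.

Call:
{"api": "apply_moves", "payload": {"plan": [{"grip": 0,"offset": [-0.61,-0.8,0],"spin": 0},{"grip": 0,"offset": [-1.22,-1.59,0],"spin": 0},{"grip": 0,"offset": [-1.82,-2.39,0],"spin": 0},{"grip": 0,"offset": [-2.43,-3.18,0],"spin": 0},{"grip": 0,"offset": [-2.43,-3.18,0],"spin": 0}]}}

```text
time_s: 2.95
tcp_pos: [0.5596, -0.0934, 0.0731]
ee_rot: [[0.937, -0.35, 0.0], [-0.35, -0.937, 0.001], [0.0, -0.001, -1.0]]
wrist_force: [0.6, -0.2, 0.1]
gripper_width: 0.005
gripper_force: 0.0
```

Call:
{"api": "apply_moves", "payload": {"plan": [{"grip": 0,"offset": [-0.3,-0.4,0],"spin": 0},{"grip": 0,"offset": [-0.61,-0.8,0],"spin": 0},{"grip": 0,"offset": [-0.61,-0.8,0],"spin": 0}]}}

```text
time_s: 3.25
tcp_pos: [0.5568, -0.0848, 0.0724]
ee_rot: [[0.936, -0.351, -0.001], [-0.351, -0.936, 0.0], [-0.001, -0.0, -1.0]]
wrist_force: [0.1, 0.6, 0.2]
gripper_width: 0.007
gripper_force: 0.0
```

Call:
{"api": "apply_moves", "payload": {"plan": [{"grip": 0,"offset": [-0.18,-0.24,0],"spin": 0},{"grip": 0,"offset": [-0.36,-0.48,0],"spin": 0}]}}

```text
time_s: 3.45
tcp_pos: [0.5553, -0.0796, 0.0723]
ee_rot: [[0.936, -0.352, -0.0], [-0.352, -0.936, -0.0], [-0.0, 0.0, -1.0]]
wrist_force: [0.6, -3.1, -0.4]
gripper_width: 0.006
gripper_force: 1.1
```

```bash
python3 - <<'E'
from station import r
from h import *
s=r.sense();print(s['time_s'],s['tcp_pos'],s['wrist_force'])
c=r.capture('top');m=red(c);m[:,400:]=0
a=np.argwhere(m)[:,::-1].astype(float);print(len(a))
c2=r.capture('scene');cv2.imwrite('pics/2.png',np.hstack([cv2.resize(c['img'][165:245,255:365],(440,320)),cv2.resize(c2['img'][180:250,260:356],(340,320))]))
E
```

```text
3.45 [ 0.55525411 -0.07964545  0.07232615] [ 0.6026114  -3.11384791 -0.44742896]
0
```

View pics/2.png

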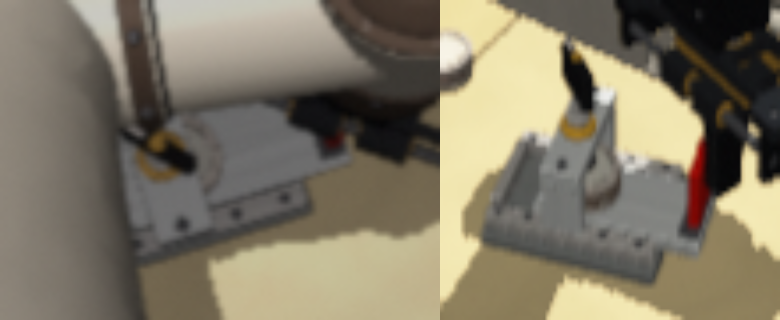

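The carriage is in contact and moving at about 3 N, but the holder is not yet under the bridge, so I keep pushing.

```bash
python3 - <<'E'
from station import r
from h import *
b0=None
for f in['scene0.npz','scene1.npz',0]:
    c=np.load(f) if f else r.capture('scene')
    m=red(c);m[:, :330]=0;m[:,360:]=0
    a=np.argwhere(m)[:,::-1]; t=a[a[:,1]<=a[:,1].min()+2].mean(0); p=ray(c,*t,.067);print(len(a),t,p)
E
```

```text
82 [346.125 213.125] [ 0.57247148 -0.09061047  0.067     ]
85 [346.         213.28571429] [ 0.57163877 -0.09068582  0.067     ]
75 [333.5 212. ] [ 0.55792238 -0.05880777  0.067     ]
```

Call:
{"api": "apply_moves", "payload": {"plan": [{"grip": 0,"offset": [-0.18,-0.24,0],"spin": 0},{"grip": 0,"offset": [-0.36,-0.48,0],"spin": 0},{"grip": 0,"offset": [-0.54,-0.72,0],"spin": 0},{"grip": 0,"offset": [-0.72,-0.95,0],"spin": 0}]}}

```text
time_s: 4.0
tcp_pos: [0.5526, -0.0707, 0.0727]
ee_rot: [[0.937, -0.349, 0.001], [-0.349, -0.937, -0.005], [0.002, 0.004, -1.0]]
wrist_force: [6.8, -25.7, -6.9]
gripper_width: 0.001
gripper_force: 13.3
```

Call:
{"api": "apply_moves", "payload": {"plan": [{"grip": 0,"offset": [0,0,0],"spin": 0}]}}

```text
time_s: 4.1
tcp_pos: [0.5527, -0.071, 0.0726]
ee_rot: [[0.937, -0.35, 0.001], [-0.35, -0.937, -0.004], [0.002, 0.004, -1.0]]
wrist_force: [4.3, -17.9, -4.8]
gripper_width: 0.007
gripper_force: 8.8
```

Call:
{"api": "apply_moves", "payload": {"plan": [{"grip": 0,"offset": [1.2,1.6,0],"spin": 0},{"grip": 0,"offset": [1.8,2.4,0],"spin": 0},{"grip": 0,"offset": [1.8,2.4,-5],"spin": 0},{"grip": 0,"offset": [1.8,2.4,-10],"spin": 0},{"grip": 0,"offset": [1.8,2.4,-15],"spin": 0}]}}

```text
time_s: 4.6
tcp_pos: [0.5601, -0.0965, 0.2241]
ee_rot: [[0.936, -0.351, -0.001], [-0.351, -0.936, 0.0], [-0.001, -0.0, -1.0]]
wrist_force: [1.2, -0.1, 0.4]
gripper_width: 0.005
gripper_force: 0.0
```

```bash
python3 - <<'E'
from station import r
from h import *
s=r.sense();print(s['time_s'],s['tcp_pos'],s['wrist_force'],s['joints'])
M=np.array([.5214,.0348,0]);y=np.array([-.2886,.9575,0])
for f in['scene0.npz',0]:
    c=np.load(f) if f else r.capture('scene')
    m=red(c);m[:, :315]=0;m[:,360:]=0
    a=np.argwhere(m)[:,::-1]; t=a[a[:,1]<=a[:,1].min()+2].mean(0); p=ray(c,*t,.067);print(len(a),t,p,(p-M)@y)
c2=r.capture('wrist');np.savez('wrist2.npz',**c2)
cv2.imwrite('pics/3.png',np.hstack([cv2.resize(c['img'][170:250,255:365],(440,320)),cv2.resize(c2['img'],(360,225)).copy() if 0 else cv2.copyMakeBorder(cv2.resize(c2['img'],(360,225)),0,95,0,0,cv2.BORDER_CONSTANT)]))
E
```

```text
4.6 [ 0.56013838 -0.09652999  0.22407636] [ 1.15489713 -0.05155766  0.36300424] [ 6.53412802e+00  1.74710183e+01 -9.42558889e+00 -3.52339137e-02
 -6.31452882e+01  6.29168826e+01]
82 [346.125 213.125] [ 0.57247148 -0.09061047  0.067     ] -0.13481975641397265
88 [331.8 211.1] [ 0.55893653 -0.05270324  0.067     ] -0.09461739428861643
```

View pics/3.png

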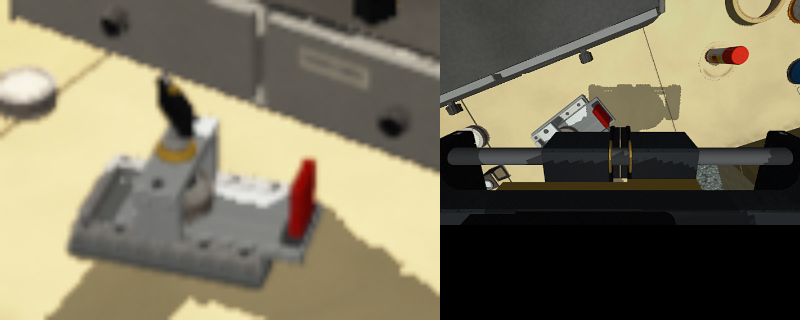

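The scene view shows the handle at -94.6 mm in fixture y. It moved 40 mm against the 39 mm expected, and the stop force was felt, so the carriage is home. Now to the screw with the jaws open.

Call:
{"api": "apply_moves", "payload": {"plan": [{"grip": 1,"offset": [-8.3,-10.9,0],"spin": 0.7},{"grip": 1,"offset": [-8.3,-10.9,0],"spin": 0.7},{"grip": 1,"offset": [-8.3,-10.9,0],"spin": 0.7},{"grip": 1,"offset": [-8.3,-10.9,0],"spin": 0.7},{"grip": 1,"offset": [-8.3,-10.9,0],"spin": 0.7}]}}

```text
time_s: 5.2
tcp_pos: [0.5204, 0.0365, 0.2226]
ee_rot: [[0.487, -0.873, 0.0], [-0.873, -0.487, 0.001], [-0.001, -0.001, -1.0]]
wrist_force: [0.2, -1.5, -0.1]
gripper_width: 0.374
gripper_force: 0.0
```

Call:
{"api": "apply_moves", "payload": {"plan": [{"grip": 1,"offset": [0,0,0],"spin": 0.7},{"grip": 1,"offset": [0,0,0],"spin": 0.7},{"grip": 1,"offset": [0,0,0],"spin": 0.7},{"grip": 1,"offset": [0,0,0],"spin": 0.7},{"grip": 1,"offset": [0,0,0],"spin": 0.7}]}}

```text
time_s: 5.7
tcp_pos: [0.5208, 0.0349, 0.2223]
ee_rot: [[-0.192, -0.981, -0.0], [-0.981, 0.192, 0.001], [-0.001, 0.0, -1.0]]
wrist_force: [0.2, -1.0, -0.1]
gripper_width: 0.833
gripper_force: 0.0
```

Call:
{"api": "apply_moves", "payload": {"plan": [{"grip": 1,"offset": [0,0,0],"spin": 0.4},{"grip": 1,"offset": [0,0,0],"spin": 0.4},{"grip": 1,"offset": [0,0,0],"spin": 0.4},{"grip": 1,"offset": [0,0,0],"spin": 0.4}]}}

```text
time_s: 6.1
tcp_pos: [0.5208, 0.0348, 0.2224]
ee_rot: [[-0.554, -0.832, -0.0], [-0.832, 0.554, 0.001], [-0.001, 0.0, -1.0]]
wrist_force: [0.4, -0.0, -0.1]
gripper_width: 0.99
gripper_force: 0.0
```

```bash
python3 - <<'E'
from station import r
from h import *
s=r.sense();R=s['ee_rot'];print(s['time_s'],s['tcp_pos'],'yawx',np.degrees(np.arctan2(R[1,0],R[0,0])),s['joints'].round(1),s['gripper_width'],s['moment'])
print(toolshift(s,[.5206,.0348,.110]))
c2=r.capture('wrist');np.savez('wrist3.npz',**c2);cv2.imwrite('pics/4.png',c2['img'])
u=c2['mtx']@(c2['R']@np.array([.5206,.0348,.121])+c2['t']);print(u/u[2])
E
```

```text
6.1 [0.52080361 0.03476185 0.22237067] yawx -123.67391973710176 [ 21.6  13.1 -15.8  -0.  -61.1 -55.3] 0.9902499031364691 [ 0.02202219 -0.12549908  0.02963826]
[1.000e-02 1.000e-02 1.124e+01]
[320.89278601 197.99719008   1.        ]
```

View pics/4.png

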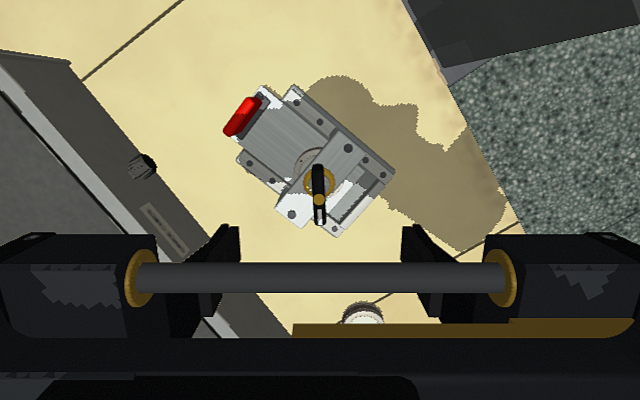

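The wrist view shows the wing upright, midway between the fingers, at about (319,195) against a prediction of (321,198), and it is parallel to the pads. Descending and gripping.

Call:
{"api": "apply_moves", "payload": {"plan": [{"grip": 1,"offset": [0,0,4],"spin": 0},{"grip": 1,"offset": [0,0,8],"spin": 0},{"grip": 1,"offset": [0,0,10],"spin": 0},{"grip": 1,"offset": [0,0,11.2],"spin": 0},{"grip": 1,"offset": [0,0,11.2],"spin": 0}]}}

```text
time_s: 6.65
tcp_pos: [0.5203, 0.0342, 0.1092]
ee_rot: [[-0.554, -0.833, -0.003], [-0.833, 0.554, -0.001], [0.002, 0.002, -1.0]]
wrist_force: [-0.6, 0.3, -0.4]
gripper_width: 0.999
gripper_force: 0.0
```

Call:
{"api": "apply_moves", "payload": {"plan": [{"grip": 0,"offset": [0,0,0],"spin": 0},{"grip": 0,"offset": [0,0,0],"spin": 0},{"grip": 0,"offset": [0,0,0],"spin": 0},{"grip": 0,"offset": [0,0,0],"spin": 0},{"grip": 0,"offset": [0,0,0],"spin": 0}]}}

```text
time_s: 7.15
tcp_pos: [0.5212, 0.0344, 0.1111]
ee_rot: [[-0.555, -0.832, 0.001], [-0.832, 0.555, 0.0], [-0.001, -0.001, -1.0]]
wrist_force: [0.1, 0.3, -0.0]
gripper_width: 0.629
gripper_force: 0.0
```

Call:
{"api": "apply_moves", "payload": {"plan": [{"grip": 0,"offset": [0,0,0],"spin": 0},{"grip": 0,"offset": [0,0,0],"spin": 0},{"grip": 0,"offset": [0,0,0],"spin": 0},{"grip": 0,"offset": [0,0,0],"spin": 0},{"grip": 0,"offset": [0,0,0],"spin": 0}]}}

```text
time_s: 7.65
tcp_pos: [0.521, 0.0343, 0.1105]
ee_rot: [[-0.555, -0.832, -0.0], [-0.832, 0.555, -0.0], [0.0, 0.0, -1.0]]
wrist_force: [0.5, 0.3, 0.2]
gripper_width: 0.172
gripper_force: 0.0
```

```bash
cat > st.py <<'E'
from station import r
import numpy as np
s=r.sense();R=s['ee_rot'];print(s['time_s'],s['tcp_pos'].round(4),'yawx',np.degrees(np.arctan2(R[1,0],R[0,0])).round(2),'F',s['wrist_force'].round(1),'M',s['moment'].round(3),s['gripper_width'],s['gripper_force'])
E
python3 st.py
```

```text
7.65 [0.521  0.0343 0.1105] yawx -123.69 F [0.5 0.3 0.2] M [ 0.085 -0.077  0.012] 0.1721422208856583 0.0
```

Finish closing, then turn clockwise to about 8° before the expected seat (about 39° away).

Call:
{"api": "apply_moves", "payload": {"plan": [{"grip": 0,"offset": [0,0,0],"spin": 0},{"grip": 0,"offset": [0,0,0],"spin": 0},{"grip": 0,"offset": [0,0,0],"spin": 0}]}}

```text
time_s: 7.95
tcp_pos: [0.5216, 0.034, 0.1106]
ee_rot: [[-0.555, -0.832, 0.001], [-0.832, 0.555, -0.0], [-0.0, -0.001, -1.0]]
wrist_force: [3.9, -4.3, -2.2]
gripper_width: 0.111
gripper_force: 30.0
```

Call:
{"api": "apply_moves", "payload": {"plan": [{"grip": 0,"offset": [0,0,0],"spin": 0.1},{"grip": 0,"offset": [0,0,0],"spin": 0.2},{"grip": 0,"offset": [0,0,0],"spin": 0.3},{"grip": 0,"offset": [0,0,0],"spin": 0.4},{"grip": 0,"offset": [0,0,0],"spin": 0.5}]}}

```text
time_s: 8.45
tcp_pos: [0.5215, 0.0342, 0.1106]
ee_rot: [[-0.887, -0.461, 0.001], [-0.461, 0.887, -0.0], [-0.001, -0.001, -1.0]]
wrist_force: [2.6, -1.9, -2.1]
gripper_width: 0.116
gripper_force: 30.0
```

```bash
python3 st.py
```

```text
8.45 [0.5215 0.0342 0.1106] yawx -152.55 F [ 2.6 -1.9 -2.1] M [-0.606 -0.942  0.087] 0.11626672990648114 29.994390523061156
```

Call:
{"api": "apply_moves", "payload": {"plan": [{"grip": 0,"offset": [0,0,0],"spin": 0.05},{"grip": 0,"offset": [0,0,0],"spin": 0.1},{"grip": 0,"offset": [0,0,0],"spin": 0.14}]}}

```text
time_s: 8.75
tcp_pos: [0.5214, 0.0343, 0.1106]
ee_rot: [[-0.942, -0.335, 0.001], [-0.335, 0.942, 0.0], [-0.001, -0.0, -1.0]]
wrist_force: [2.3, -2.5, -1.3]
gripper_width: 0.114
gripper_force: 30.0
```

```bash
python3 st.py
```

```text
8.75 [0.5214 0.0343 0.1106] yawx -160.44 F [ 2.3 -2.5 -1.3] M [-0.637 -0.942  0.046] 0.1137502759367108 29.997484674677253
```

Call:
{"api": "apply_moves", "payload": {"plan": [{"grip": 0,"offset": [0,0,0],"spin": 0.03},{"grip": 0,"offset": [0,0,0],"spin": 0.05}]}}

```text
time_s: 8.95
tcp_pos: [0.5214, 0.0343, 0.1106]
ee_rot: [[-0.958, -0.288, 0.001], [-0.288, 0.958, 0.0], [-0.001, -0.0, -1.0]]
wrist_force: [3.8, -3.4, -3.4]
gripper_width: 0.111
gripper_force: 30.0
```

```bash
python3 st.py
```

```text
8.95 [0.5214 0.0343 0.1106] yawx -163.28 F [ 3.8 -3.4 -3.4] M [-0.678 -1.145  0.077] 0.11136235418048143 29.998175567016006
```

Call:
{"api": "apply_moves", "payload": {"plan": [{"grip": 0,"offset": [0,0,0],"spin": 0.02},{"grip": 0,"offset": [0,0,0],"spin": 0.03}]}}

```text
time_s: 9.15
tcp_pos: [0.5214, 0.0343, 0.1106]
ee_rot: [[-0.966, -0.26, 0.001], [-0.26, 0.966, -0.0], [-0.001, -0.0, -1.0]]
wrist_force: [4.1, -3.2, -2.6]
gripper_width: 0.115
gripper_force: 30.0
```

```bash
python3 st.py
```

```text
9.15 [0.5214 0.0343 0.1106] yawx -164.92 F [ 4.1 -3.2 -2.6] M [-0.746 -1.381  0.344] 0.11472774342417663 29.99860469251871
```

Call:
{"api": "apply_moves", "payload": {"plan": [{"grip": 0,"offset": [0,0,0],"spin": 0.01},{"grip": 0,"offset": [0,0,0],"spin": 0.02},{"grip": 0,"offset": [0,0,0],"spin": 0.02}]}}

```text
time_s: 9.45
tcp_pos: [0.5214, 0.0343, 0.1106]
ee_rot: [[-0.97, -0.242, 0.001], [-0.242, 0.97, -0.0], [-0.001, -0.0, -1.0]]
wrist_force: [3.8, -3.0, -2.8]
gripper_width: 0.12
gripper_force: 30.0
```

```bash
python3 st.py
```

```text
9.45 [0.5214 0.0343 0.1106] yawx -166.02 F [ 3.8 -3.  -2.8] M [-0.745 -1.381  0.447] 0.1198303949584834 29.999665645882487
```

The seat is felt at yaw about -163.3°: the torque rises from 0.06 to 0.45 N m, and this matches the fixture yaw of 16.8°. Backing off to yaw -73.3°.

Call:
{"api": "apply_moves", "payload": {"plan": [{"grip": 0,"offset": [0,0,0],"spin": -0.12},{"grip": 0,"offset": [0,0,0],"spin": -0.24},{"grip": 0,"offset": [0,0,0],"spin": -0.36},{"grip": 0,"offset": [0,0,0],"spin": -0.48},{"grip": 0,"offset": [0,0,0],"spin": -0.6}]}}

```text
time_s: 9.95
tcp_pos: [0.5215, 0.034, 0.1106]
ee_rot: [[-0.662, -0.749, 0.001], [-0.749, 0.662, -0.0], [-0.001, -0.001, -1.0]]
wrist_force: [4.7, -5.0, -3.4]
gripper_width: 0.108
gripper_force: 30.0
```

Call:
{"api": "apply_moves", "payload": {"plan": [{"grip": 0,"offset": [0,0,0],"spin": -0.12},{"grip": 0,"offset": [0,0,0],"spin": -0.24},{"grip": 0,"offset": [0,0,0],"spin": -0.36},{"grip": 0,"offset": [0,0,0],"spin": -0.48},{"grip": 0,"offset": [0,0,0],"spin": -0.6}]}}

```text
time_s: 10.45
tcp_pos: [0.5219, 0.0339, 0.1106]
ee_rot: [[-0.124, -0.992, 0.002], [-0.992, 0.124, -0.0], [0.0, -0.002, -1.0]]
wrist_force: [7.0, -5.3, -4.5]
gripper_width: 0.109
gripper_force: 30.0
```

Call:
{"api": "apply_moves", "payload": {"plan": [{"grip": 0,"offset": [0,0,0],"spin": -0.12},{"grip": 0,"offset": [0,0,0],"spin": -0.24},{"grip": 0,"offset": [0,0,0],"spin": -0.34},{"grip": 0,"offset": [0,0,0],"spin": -0.34},{"grip": 0,"offset": [0,0,0],"spin": -0.34}]}}

```text
time_s: 10.95
tcp_pos: [0.522, 0.0339, 0.1106]
ee_rot: [[0.21, -0.978, 0.002], [-0.978, -0.21, -0.0], [0.001, -0.002, -1.0]]
wrist_force: [6.6, -6.2, -4.3]
gripper_width: 0.117
gripper_force: 30.0
```

```bash
python3 st.py
```

```text
10.95 [0.522  0.0339 0.1106] yawx -77.86 F [ 6.6 -6.2 -4.3] M [-1.629 -1.982  0.063] 0.11674961874823955 29.99865266494453
```

Call:
{"api": "apply_moves", "payload": {"plan": [{"grip": 0,"offset": [0,0,0],"spin": -0.04},{"grip": 0,"offset": [0,0,0],"spin": -0.08},{"grip": 0,"offset": [0,0,0],"spin": -0.08},{"grip": 0,"offset": [0,0,0],"spin": -0.08}]}}

```text
time_s: 11.35
tcp_pos: [0.5221, 0.0339, 0.1106]
ee_rot: [[0.288, -0.958, 0.002], [-0.958, -0.288, -0.0], [0.001, -0.002, -1.0]]
wrist_force: [7.6, -6.3, -4.9]
gripper_width: 0.11
gripper_force: 30.0
```

```bash
python3 st.py; python3 - <<'E'
from station import r
from h import *
c=r.capture('scene');c2=r.capture('wrist')
M=np.array([.5214,.0348,0]);y=np.array([-.2886,.9575,0])
m=red(c);m[:, :315]=0;m[:,360:]=0
a=np.argwhere(m)[:,::-1]
if len(a): t=a[a[:,1]<=a[:,1].min()+2].mean(0); p=ray(c,*t,.067);print(len(a),t,(p-M)@y)
cv2.imwrite('pics/5.png',np.hstack([cv2.resize(c['img'][150:250,210:370],(400,250)),cv2.resize(c2['img'],(400,250))]))
E
```

```text
11.35 [0.5221 0.0339 0.1106] yawx -73.28 F [ 7.6 -6.3 -4.9] M [-1.59  -1.934  0.031] 0.11012977445459113 29.998605949804187
88 [331.63636364 211.09090909] -0.09417104773558649
```

View pics/5.png

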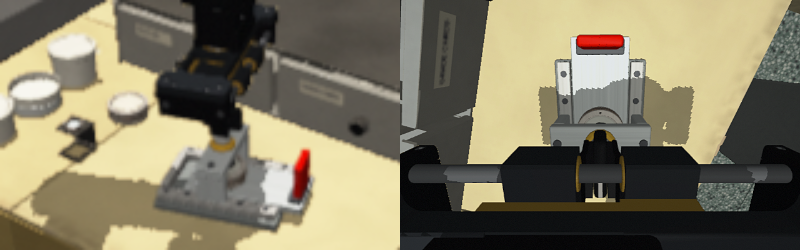

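The views show the wing gripped in line with the fixture's long axis, the handle still home at -94 mm, and the bystanders in place. Handing in.

```bash
python3 -c "from station import r; print(r.finish_job())"
```

```text
the job is handed in; nothing more can be done
None
```

I pushed the carriage home, turned the thumbscrew to its seat and backed it off about 90°, then handed the job in at about 11.5 s, with the thumbscrew still gripped and the loose things apparently undisturbed in the last camera view.

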